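Size a port plug in the stepped gauge

ROBOT

A 6-joint arm with a two-finger parallel gripper is mounted at the origin on the work surface. World frame = base frame: x ahead of the robot, y to its left, z up, the work surface at z = 0. Lengths are in m, angles in degrees, forces in N, time in s.
With the tool pointing down it reaches from about 0.15 to 0.775 m from the base axis. Payload 6.1 kg.
Tool frame: the origin (TCP) lies midway between the tips of the shut fingers; the grasp point (between the pads) lies 19 mm behind it; z points along the fingers, y is the line along which they close (so a half turn about z gives the same grasp; the last joint's range is limited). The gripper opens to 85 mm and grips with 20 to 120 N. Pads are 22 mm wide; open, the fingers measure 114 mm over their backs; the gripper's body (76 mm by 85 mm) begins 54 mm behind the grasp point. The pads swing forward as they close: fully open they stand 13 mm farther back than shut.
Start: joints at [-69.958, 7.208, -2.269, 80.523, 0, 90], TCP at [0.18, -0.493, 0.231] pointing down, gripper open.
Joint ranges: [-155.77, 155.77], [-54.66, 111.73], [-72.52, 77.12], [-102.08, 115.82], [-83.92, 84.16], [-180, 180]. Speed limits (degrees/s): [136.94, 136.94, 172.46, 180, 180, 180].

INTERFACE

Orientations are given as a 3x3 rotation matrix whose columns are the frame's x, y, z axes.
In Python, from bench import env gives the robot as it stands.
- The arm moves only by the shell command python3 -m pendant 'ROWS' [FORCE]. ROWS is JSON, one flat list of numbers, 7 for each row, row after row: the shift along the tool's x, y, z each as a share of 20 cm, from -1 to 1, then the turn, a rotation vector about the tool's x, y, z each as a share of 90 degrees, from -1 to 1, then the finger opening in mm, from 0 to 85.4. In form: [dx, dy, dz, ax, ay, az, claw, dx, dy, dz, ax, ay, az, claw, ...]. A call has exactly 5 rows; each row shifts and turns the commanded pose from where the row before left it, along the tool's axes as they then stand; what a row does not reach is not made up. A row lasts 1/8 s, in which the tool goes at most 62.5 mm and 10.7 degrees, less where a joint would pass 70% of its speed; a pose out of reach is approached as far as the arm can. A call with a number of a shift or a turn outside -1 to 1 is refused whole. A call with a gripper value outside its range is refused whole. The fingers move at their own pace and stop on an object; FORCE is the grip in N (left out, the last holds). Time passes only in rows, so rows that do not move let the fingers close, or fill a call up. It gives the time, the measured TCP pose, the force, the opening and the grip force at its end, in the units of the state.
- env.sense(): the state, without advancing time (a new reading comes with each control period).
- env.camera(name): name is "side" or "top"; returns the picture (400x640x3 uint8, red, green, blue); there is no depth.
- env.get_calibration(name): a dict with "fx", "fy", "cx", "cy" (pixels), "origin" and "rotation" of the camera in the world. Camera axes: x right, y up, looking along -z (the intrinsics and any distortion apply to the point x, -y, -z); pixel columns grow to the right and rows downward; lengths in m; the calibration is good to about 2 mm. A picture is of the moment at which its call begins. get_calibration takes no time and is no camera call.
- env.finish_job(): hands the job in; it is judged then, once.
The state is a dict: "t": time; "joints": joint angles; "qd": joint speeds; "joint_efforts": joint torques, N m; "position": TCP position; "ee_rot": TCP orientation; "ft_force": force on the tool from outside, world axes, zero at the start; "torque": the same for the moment, N m; "gripper_width": finger opening in m; "grip_force": force on a finger pad.
Only numpy, scipy, OpenCV 4.12 (cv2) and the standard library are available. Lean on these libraries where they do the work, as an engineer would, in place of code of your own. Each camera call takes 0.05 s, during which the arm holds its last target. There are 200 camera calls.

TASK

Find which hole of the aluminium stepped gauge takes the blue-flanged port plug. Set the plug, upright and centred, on the smallest hole first and rest it there a moment; when it will not enter, lift it to the next hole up and lower it in, keeping hold of it until it is inside. Leave it standing upright, fully home in that hole, and let go.

Things in the scene. Friction and masses are not known exactly. Their poses are not given: they have to be found in the camera images.
- plug: Port plug to be sized: blue round flange 40 mm wide, 12 mm thick, flange down, with a round aluminium grip 26 mm wide, 40 mm tall, dark bands, on its middle (52 mm tall in all, 0.1 kg). Loose on the table. Origin: centre of the underside; z up. Bystanders nearby, not part of the job: plugs with a smaller red (30 mm) and a wider white (58 mm) flange, and a small brass objective.
- gauge: Stepped aluminium gauge, fixed: three treads in a row, 90 mm deep in x, 228 mm long in y. From -y to +y: tread 60 mm long, 18 high, 28 mm hole; tread 76 long, 24 high, 52 mm hole; tread 92 long, 30 high, 70 mm hole. Round holes centred on the treads, 12 mm deep, flat black floors. Origin: table level at the middle of its length and depth; z up.
- small_hole (a point): Centre of the mouth of the smallest hole (28 mm diameter), level with its tread 18 mm above the table. Axes as the gauge's. At (0, -84, 18) mm in the gauge's frame. The blue plug cannot enter here: it rests on the tread.
- middle_hole (a point): Centre of the mouth of the middle hole (52 mm diameter, 12 mm deep), level with its tread 24 mm above the table. Axes as the gauge's. At (0, -16, 24) mm in the gauge's frame. The next hole up from the smallest; the blue plug enters it with 6 mm to spare all round, and its flange is then about level with the tread.
Not all that is in view belongs to the job. What is shaped like the plug but purple is not meant. Of the things shaped like the gauge, the aluminium one is meant.

How it is judged:
By the outcome, as a careful person would: the job done as asked, in the order asked, and still so for the second after the job is handed in, with the robot touching nothing.
It also fails if it takes over 46 s, if anything falls off the work surface, if the arm or the gripper's body presses on something with over 40 N, if the wrist force passes 120 N, or if a joint passes its speed limit or range.

## Working session

There is one attempt and no reset: what is moved stays moved. The work goes in short steps, Python scripts to look and compute and a shell command to move; the robot and the scene stay as the last step left them, time stands still between calls to the robot, and variables do not carry over. Pictures are saved under pics/ and viewed, at most 10 in all, crops included, and the job is handed in when it is done.

```bash
mkdir -p pics; python3 - <<'E'
from bench import env
import cv2
for n in("top","side"):
    cv2.imwrite(f"pics/{n}0.png",cv2.cvtColor(env.camera(n),cv2.COLOR_RGB2BGR)); print(env.get_calibration(n))
s=env.sense();print(s["t"],s["position"],s["ee_rot"],s["gripper_width"])
E
```

```text
{'fx': 463.9884322289204, 'fy': 463.9884322289204, 'cx': 315.7543209357462, 'cy': 204.23431131824879, 'origin': array([ 0.53414369, -0.08693986,  1.00470825]), 'rotation': array([[-0.0047259 ,  0.99711333, -0.0757804 ],
       [-0.99992416, -0.00385017,  0.01169813],
       [ 0.01137259,  0.07582994,  0.99705591]])}
{'fx': 412.88204962737007, 'fy': 412.88204962737007, 'cx': 320.13328716976304, 'cy': 204.1363465620658, 'origin': array([ 0.33232809, -0.58884269,  0.68372063]), 'rotation': array([[ 0.85246347,  0.40069252, -0.33578496],
       [-0.52249073,  0.63139133, -0.57301695],
       [-0.0175919 ,  0.66392054,  0.74759617]])}
0.1 [ 0.17978398 -0.492864    0.23058438] [[ 9.39453187e-01  3.42676823e-01 -5.52023822e-04]
 [ 3.42677265e-01 -9.39452152e-01  1.39517669e-03]
 [-4.05052509e-05 -1.49986920e-03 -9.99998874e-01]] 0.08549925781485927
```

View pics/top0.png

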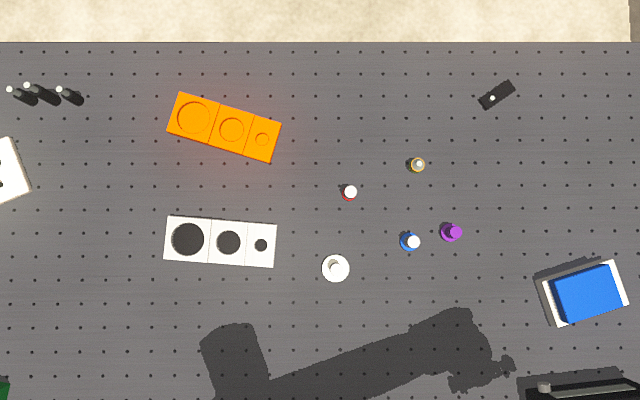

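View pics/side0.png

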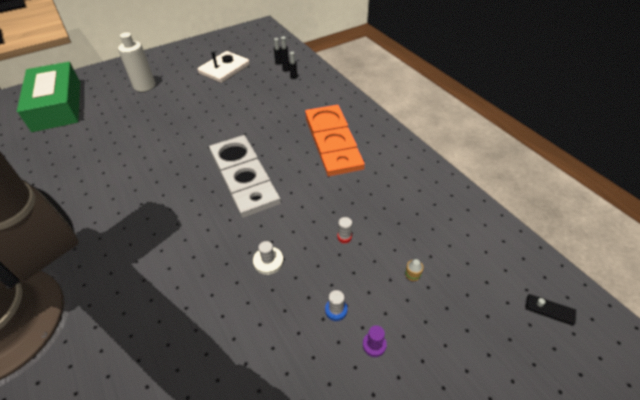

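The top view shows a blue-flanged plug at (411,242), with purple (451,232), red (350,192), white (336,268) and brass (417,164) nearby. The gauges are aluminium at (220,241) and orange at (225,127). I take the blue plug and the aluminium gauge because they match by colour, and I'll confirm both in one enlarged crop.

```bash
python3 - <<'E'
import cv2,numpy as np
t=cv2.imread("pics/top0.png");s=cv2.imread("pics/side0.png")
z=lambda im,x,y,w,h,k:cv2.resize(im[y:y+h,x:x+w],None,fx=k,fy=k,interpolation=cv2.INTER_CUBIC)
a=z(t,155,205,130,70,6)            # 780x420
b=z(t,390,220,40,40,4.5) ;c=z(s,310,275,90,40,4.5)
out=np.zeros((600,780,3),np.uint8);out[:420]=a;out[420:,:180]=b;out[420:,190:595]=c
cv2.imwrite("pics/crop.png",out)
E
```

```text
(no output)
```

View pics/crop.png

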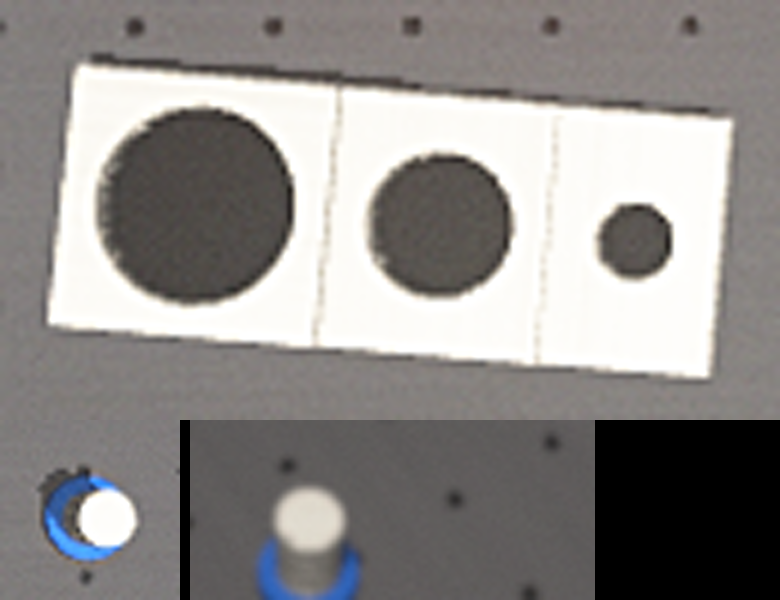

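The crop confirms the blue flange with its aluminium grip, and the aluminium gauge with mouths at about (260.4,244.7), (228.1,242.1) and (187.5,238.8).

```bash
cat > h.py <<'E'
import numpy as np
from bench import env
def px(n,u,v,z):
    c=env.get_calibration(n);R=np.array(c["rotation"])
    d=R@np.array([(u-c["cx"])/c["fx"],-(v-c["cy"])/c["fy"],-1]);o=np.array(c["origin"])
    return o+d*(z-o[2])/d[2]
def proj(n,p):
    c=env.get_calibration(n);q=np.array(c["rotation"]).T@(np.array(p)-c["origin"])
    return c["cx"]+c["fx"]*q[0]/-q[2], c["cy"]-c["fy"]*q[1]/-q[2]
def togo(p,yaw=None):
    "shift in tool axes (shares of 20cm) to p, yaw of tool x"
    s=env.sense();R=s["ee_rot"];print("t",s["t"],"pos",s["position"].round(4),"go",(R.T@(np.array(p)-s["position"])/.2).round(3),"yaw x",np.degrees(np.arctan2(R[1,0],R[0,0])).round(2),"F",s["ft_force"].round(1),"w",round(s["gripper_width"]*1e3,1))
E
python3 - <<'E'
from h import *
print("plug top",px("top",413.3,241.6,.052),"flange",px("top",408.5,241.2,.012))
print("side top",px("side",336.0,297.1,.052))
S=px("top",260.4,244.7,.018);M=px("top",228.1,242.1,.024);B=px("top",187.5,238.8,.030)
print(S,M,B,np.linalg.norm(M-S),np.linalg.norm(B-M),np.degrees(np.arctan2(*(B-S)[[0,1]])))
for n,u,v,z in(("red",350,191,.05),("purple",453,232,.05),("white",334,267,.05)):print(n,px("top",u,v,z))
togo([*px("top",413.3,241.6,.052)[:2],.10])
E
```

```text
plug top [ 0.52889624 -0.29790208  0.052     ] flange [ 0.52957734 -0.29649084  0.012     ]
side top [ 0.52817555 -0.29979496  0.052     ]
[0.52372045 0.01902269 0.018     ] [0.52955875 0.08621837 0.024     ] [0.53686175 0.16984121 0.03      ] 0.06771517974883541 0.08415529000674586 4.979788336432985
red [ 0.63390455 -0.1691609   0.05      ]
purple [ 0.54821609 -0.38078535  0.05      ]
white [ 0.47792583 -0.13482182  0.05      ]
t 0.1 pos [ 0.1798 -0.4929  0.2306] go [ 1.974 -0.317  0.653] yaw x 20.04 F [-0.5 -0.5  0.1] w 85.5
```

```bash
python3 -m pendant '[0.283,-0.046,0.05,0,0,-0.117,60, 0.286,0.006,0.05,0,0,-0.117,60, 0.28,0.058,0.05,0,0,-0.117,60, 0.265,0.108,0.05,0,0,-0.117,60, 0.241,0.155,0.05,0,0,-0.117,60]'; python3 -c "
from h import *
togo([.529,-.2975,.10])"
```

```text
t: 0.72
position: [0.4307, -0.3515, 0.1807]
ee_rot: [[0.292, 0.956, -0.0], [0.956, -0.292, 0.0], [0.0, -0.0, -1.0]]
ft_force: [0.1, -1.1, 0.3]
gripper_width: 0.0598
grip_force: 0.0
t 0.725 pos [ 0.4307 -0.3515  0.1807] go [0.402 0.392 0.403] yaw x 73.03 F [ 0.1 -1.1  0.3] w 59.8
```

```bash
python3 -m pendant '[0.134,0.131,0.134,0,0,0,60, 0.134,0.131,0.134,0,0,0,60, 0.134,0.13,0.135,0,0,0,60, 0,0,0,0,0,0,60, 0,0,0,0,0,0,60]'; python3 - <<'E'
from h import *
import cv2
togo([.529,-.2975,.036])
print(proj("top",[.529,-.2975,.1]))
t=env.camera("top")[..., ::-1];s=env.camera("side")[..., ::-1]
z=lambda im,x,y:cv2.resize(im[y:y+100,x:x+100],(400,400),interpolation=cv2.INTER_CUBIC)
cv2.imwrite("pics/g.png",np.hstack([z(t,365,195),z(s,290,240)]))
E
```

```text
t: 1.35
position: [0.5277, -0.2993, 0.1007]
ee_rot: [[0.297, 0.955, -0.001], [0.955, -0.297, 0.0], [-0.0, -0.001, -1.0]]
ft_force: [-1.2, -0.6, 0.4]
gripper_width: 0.0602
grip_force: 0.0
t 1.35 pos [ 0.5277 -0.2993  0.1007] go [0.011 0.004 0.323] yaw x 72.71 F [-1.2 -0.6  0.4] w 60.2
(np.float64(418.5367152119996), np.float64(241.65754458202605))
```

View pics/g.png

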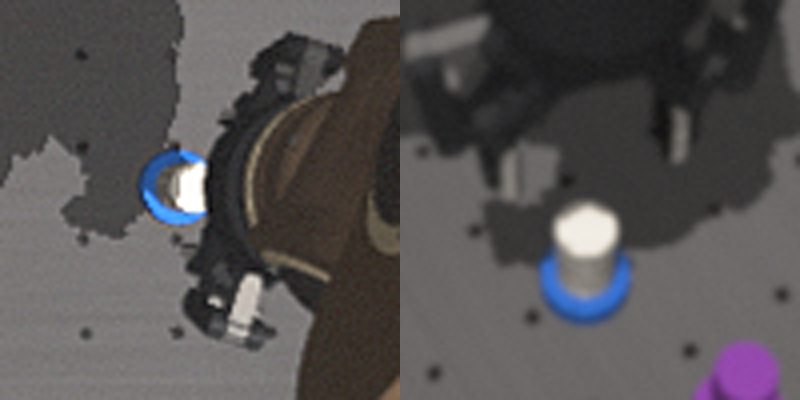

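The side view shows the plug at crop (587,250), midway between the pads and about in line with them. I'll descend and grip.

```bash
python3 -m pendant '[0.011,0.004,0.136,0,0,0,60, 0,0,0.136,0,0,0,60, 0,0,0.136,0,0,0,60, 0,0,0,0,0,0,50, 0,0,0,0,0,0,15]' 35;python3 -m pendant '[0,0,0,0,0,0,15, 0,0,0,0,0,0,15, 0,0,0,0,0,0,15, 0,0,0,0,0,0,15, 0,0,0,0,0,0,15]' 35
```

```text
t: 2.08
position: [0.5299, -0.2983, 0.0208]
ee_rot: [[0.298, 0.954, 0.002], [0.954, -0.298, -0.001], [-0.0, 0.002, -1.0]]
ft_force: [0.5, 1.4, 0.0]
gripper_width: 0.0333
grip_force: 0.0
t: 2.7
position: [0.5304, -0.2984, 0.0211]
ee_rot: [[0.298, 0.955, 0.002], [0.955, -0.298, -0.002], [-0.002, 0.003, -1.0]]
ft_force: [-2.2, -0.8, 6.9]
gripper_width: 0.0249
grip_force: 35.0
```

```bash
python3 -m pendant '[0,0,-0.2,0,0,0,15, 0,0,-0.25,0,0,0,15, 0.1,-0.034,-0.05,0,0,0,15, 0.25,-0.084,0,0,0,0,15, 0.25,-0.084,0,0,0,0,15]';python3 -m pendant '[0.25,-0.084,0,0,0,0,15, 0.25,-0.084,0,0,0,0,15, 0.25,-0.084,0,0,0,0,15, 0.152,-0.05,0,0,0,0,15, 0,0,0,0,0,0,15]'
python3 -m pendant '[0,0,0.15,0,0,0,15, 0,0,0.15,0,0,0,15, 0,0,0,0,0,0,15, 0,0,0,0,0,0,15, 0,0,0,0,0,0,15]'; python3 - <<'E'
from h import *
import cv2
togo([.5237,.019,.06])
t=env.camera("top")[..., ::-1];s=env.camera("side")[..., ::-1]
z=lambda im,x,y:cv2.resize(im[y:y+100,x:x+100],(400,400),interpolation=cv2.INTER_CUBIC)
cv2.imwrite("pics/h_side.png",s);cv2.imwrite("pics/h_top.png",t)
cv2.imwrite("pics/h.png",np.hstack([z(t,220,200),z(s,205,130)]))
E
```

```text
t: 3.32
position: [0.5262, -0.1691, 0.1187]
ee_rot: [[0.298, 0.954, -0.0], [0.954, -0.298, 0.001], [0.0, -0.0, -1.0]]
ft_force: [0.0, 0.6, -1.4]
gripper_width: 0.0251
grip_force: 34.7
t: 3.95
position: [0.5218, 0.0218, 0.1185]
ee_rot: [[0.293, 0.956, -0.001], [0.956, -0.293, 0.0], [0.0, -0.001, -1.0]]
ft_force: [0.5, 0.7, -0.3]
gripper_width: 0.0251
grip_force: 34.7
t: 4.58
position: [0.5237, 0.0191, 0.0605]
ee_rot: [[0.298, 0.955, 0.002], [0.955, -0.298, 0.0], [0.001, 0.002, -1.0]]
ft_force: [0.5, 0.2, -1.2]
gripper_width: 0.025
grip_force: 34.7
t 4.575 pos [0.5237 0.0191 0.0605] go [-0.001  0.     0.003] yaw x 72.67 F [ 0.5  0.2 -1.2] w 25.0
```

View pics/h.png

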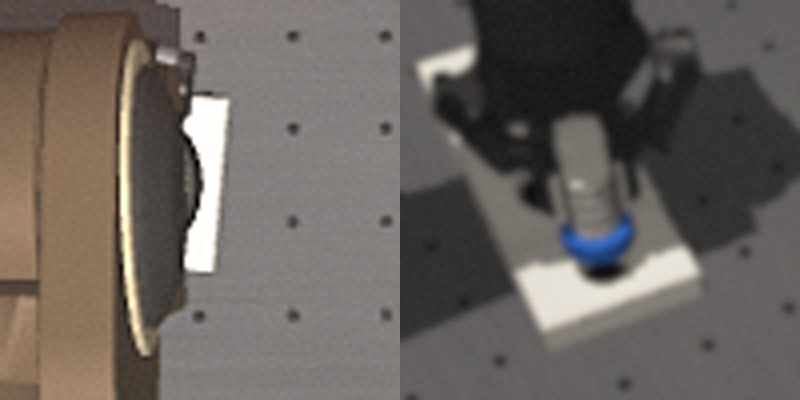

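The plug hangs upright over the small hole. In the side crop the flange spans x 561–634 and its lowest edge is at y 267. I'll compare that with the model and measure the hole in the first side picture.

```bash
python3 - <<'E'
from h import *
import cv2
from scipy.optimize import least_squares
a=np.linspace(0,2*np.pi,200)
circ=lambda x,y,z,r:np.array([proj("side",[x+r*np.cos(t),y+r*np.sin(t),z]) for t in a])
# flange: blue mask extents
im=cv2.imread("pics/h_side.png")
b=im.astype(int);m=((b[...,0]-b[...,2])>60);m[:130]=0;m[230:]=0;m[:,:205]=0;m[:,305:]=0
ys,xs=np.nonzero(m);obs=np.array([xs.min()-.5,xs.max()+.5,ys.max()+.5]);print("blue",obs)
def mod(x,y,z0=.0395):
    P=np.vstack([circ(x,y,z0,.02),circ(x,y,z0+.012,.02)]);return np.array([P[:,0].min(),P[:,0].max(),P[:,1].max()])
print("model at TCP",mod(.5237,.0191))
r=least_squares(lambda q:mod(*q)-obs,[.5237,.0191],diff_step=1e-3);print("plug fit",r.x,r.fun)
# holes in side0: dark blobs (mouth = outer ellipse)
g=cv2.cvtColor(cv2.imread("pics/side0.png"),cv2.COLOR_BGR2GRAY)[125:220,200:285]
c,_=cv2.findContours((g<115).astype(np.uint8),cv2.RETR_LIST,cv2.CHAIN_APPROX_NONE)
for k in c:
    if 40<cv2.contourArea(k)<800:
        (u,v),ax,an=cv2.fitEllipse(k);u+=200;v+=125
        z=.018 if v>185 else .024 if v>165 else .03
        print((round(u,1),round(v,1)),ax,px("side",u,v,z))
E
```

```text
blue [245.5 262.5 195.5]
model at TCP [243.88582726 263.28163882 195.76381618]Traceback (most recent call last):
  File "<stdin>", line 13, in <module>
    return func(*args, **kwargs)
    result = trf(vector_fun.fun, vector_fun.jac, x0, f0, J0, lb, ub, ftol, xtol,
                 gtol, max_nfev, x_scale, loss_function, tr_solver,
                 tr_options.copy(), verbose, callback=callback_wrapped)
    return trf_no_bounds(
        fun, jac, x0, f0, J0, ftol, xtol, gtol, max_nfev, x_scale,
        loss_function, tr_solver, tr_options, verbose, callback=callback)
    f_new = fun(x_new)
    self._update_fun()
    ~~~~~~~~~~~~~~~~^^
    self.f = self.fun_wrapped(xp_copy(self.x))
             ~~~~~~~~~~~~~~~~^^^^^^^^^^^^^^^^^
    return np.atleast_1d(self.fun(x))
                         ~~~~~~~~^^^
    return self.f(x, *self.args, **self.kwargs)
           ~~~~~~^^^^^^^^^^^^^^^^^^^^^^^^^^^^^^
  File "<stdin>", line 13, in <lambda>
  File "<stdin>", line 11, in mod
  File "<stdin>", line 5, in <lambda>
  File "h.py", line 8, in proj
    c=env.get_calibration(n);q=np.array(c["rotation"]).T@(np.array(p)-c["origin"])
ValueError: time passes only in moves, steps and waits
```

```bash
python3 - <<'E'
from h import *
import cv2
g=cv2.cvtColor(cv2.imread("pics/side0.png"),cv2.COLOR_BGR2GRAY)[125:220,200:285]
c,_=cv2.findContours((g<115).astype(np.uint8),cv2.RETR_LIST,cv2.CHAIN_APPROX_NONE)
for k in c:
    if 30<cv2.contourArea(k)<800:
        (u,v),ax,an=cv2.fitEllipse(k);u+=200;v+=125
        z=.018 if v>185 else .024 if v>165 else .03
        print((round(u,1),round(v,1)),ax,px("side",u,v,z))
E
```

```text
(255.1, 196.8) (5.313910007476807, 9.483617782592773) [0.52177347 0.01634234 0.018     ]
(244.5, 175.9) (11.936182022094727, 20.247711181640625) [0.52764218 0.08316216 0.024     ]
(232.3, 152.3) (15.031000137329102, 27.261932373046875) [0.5348792  0.16670062 0.03      ]
```

The two cameras agree to about 2–3 mm and the plug hangs in line with the TCP. I'll make a 1 mm correction and lower it onto the small hole.

```bash
python3 -m pendant '[-0.004,0.005,0.04,0,0,0,15, 0,0,0.04,0,0,0,15, 0,0,0.015,0,0,0,15, 0,0,0.007,0,0,0,15, 0,0,0.004,0,0,0,15]'; python3 -m pendant '[0,0,0.003,0,0,0,15, 0,0,0.003,0,0,0,15, 0,0,0,0,0,0,15, 0,0,0,0,0,0,15, 0,0,0,0,0,0,15]'
```

```text
t: 5.3
position: [0.5228, 0.0183, 0.0391]
ee_rot: [[0.297, 0.955, -0.001], [0.955, -0.297, -0.0], [-0.0, -0.0, -1.0]]
ft_force: [-8.5, -0.2, 17.4]
gripper_width: 0.0251
grip_force: 36.3
t: 5.92
position: [0.5228, 0.0183, 0.039]
ee_rot: [[0.297, 0.955, 0.0], [0.955, -0.297, 0.0], [0.0, 0.0, -1.0]]
ft_force: [-11.0, -0.8, 20.6]
gripper_width: 0.0252
grip_force: 36.9
```

The plug is on the tread at 20 N. I'll ease the load, rest it there, and look.

```bash
python3 -m pendant '[0,0,-0.004,0,0,0,15, 0,0,0,0,0,0,15, 0,0,0,0,0,0,15, 0,0,0,0,0,0,15, 0,0,0,0,0,0,15]';python3 -m pendant '[0,0,0,0,0,0,15, 0,0,0,0,0,0,15, 0,0,0,0,0,0,15, 0,0,0,0,0,0,15, 0,0,0,0,0,0,15]'; python3 - <<'E'
from h import *
import cv2
togo([.5302,.0855,.075])
s=env.camera("side")[..., ::-1]
cv2.imwrite("pics/r.png",cv2.resize(s[140:240,205:305],(600,600),interpolation=cv2.INTER_CUBIC))
E
```

```text
t: 6.55
position: [0.5228, 0.0183, 0.0391]
ee_rot: [[0.297, 0.955, -0.0], [0.955, -0.297, -0.0], [-0.0, -0.0, -1.0]]
ft_force: [-7.5, -1.0, 15.4]
gripper_width: 0.025
grip_force: 36.2
t: 7.18
position: [0.5228, 0.0183, 0.0391]
ee_rot: [[0.297, 0.955, 0.0], [0.955, -0.297, -0.0], [0.0, 0.0, -1.0]]
ft_force: [-7.5, 0.0, 16.0]
gripper_width: 0.0246
grip_force: 36.2
t 7.175 pos [0.5228 0.0183 0.0391] go [ 0.332 -0.065 -0.179] yaw x 72.69 F [-7.5  0.  16. ] w 24.6
```

View pics/r.png

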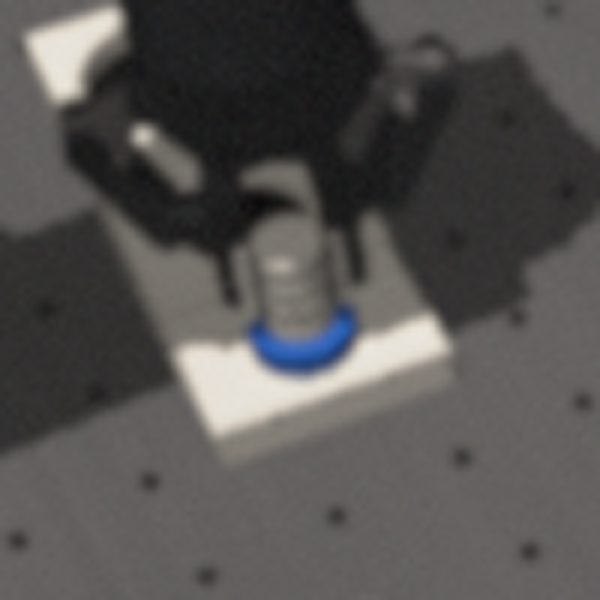

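The plug rests flat and centred at crop (302,340), covering the small hole, and did not enter. I'll lift it to the middle hole.

```bash
python3 -m pendant '[0,0,-0.06,0,0,0,15, 0,0,-0.07,0,0,0,15, 0.11,-0.024,0,0,0,0,15, 0.11,-0.024,0,0,0,0,15, 0.112,-0.025,0,0,0,0,15]'; python3 -m pendant '[0,0,0,0,0,0,15, 0,0,0,0,0,0,15, 0,0,0,0,0,0,15, 0,0,0,0,0,0,15, 0,0,0,0,0,0,15]'; python3 - <<'E'
from h import *
import cv2
togo([.5303,.0857,.034])
s=env.camera("side")[..., ::-1]
c=s.astype(int);m=((c[...,0]-c[...,2])>60);m[:110]=0;m[215:]=0;m[:,:205]=0;m[:,290:]=0
ys,xs=np.nonzero(m);print(xs.min(),xs.max(),ys.max())
cv2.imwrite("pics/m.png",cv2.resize(s[120:220,195:295],(600,600),interpolation=cv2.INTER_CUBIC))
E
```

```text
t: 7.85
position: [0.5298, 0.0867, 0.0642]
ee_rot: [[0.298, 0.955, 0.001], [0.955, -0.298, 0.0], [0.0, 0.001, -1.0]]
ft_force: [0.3, -0.2, -1.5]
gripper_width: 0.025
grip_force: 34.9
t: 8.48
position: [0.5292, 0.0857, 0.0635]
ee_rot: [[0.298, 0.955, -0.0], [0.955, -0.298, -0.0], [-0.0, -0.0, -1.0]]
ft_force: [-0.1, 0.2, -0.4]
gripper_width: 0.0252
grip_force: 34.9
t 8.475 pos [0.5292 0.0857 0.0635] go [0.002 0.005 0.148] yaw x 72.66 F [-0.1  0.2 -0.4] w 25.2
235 251 175
```

View pics/m.png

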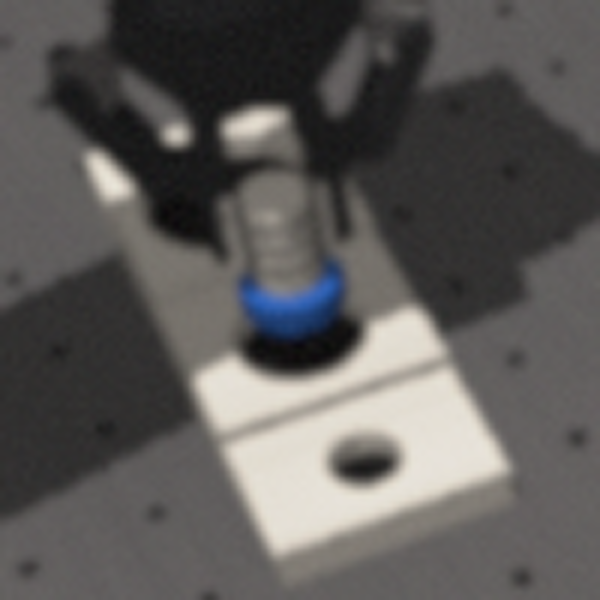

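The flange is at crop (291,305) and the hole at about (302,345). Perspective accounts for the offset, so it is centred. Lowering now.

```bash
python3 -m pendant '[0.002,0.005,0.04,0,0,0,15, 0,0,0.04,0,0,0,15, 0,0,0.03,0,0,0,15, 0,0,0.02,0,0,0,15, 0,0,0.01,0,0,0,15]'; python3 -m pendant '[0,0,0.005,0,0,0,15, 0,0,0.003,0,0,0,15, 0,0,0,0,0,0,15, 0,0,0,0,0,0,15, 0,0,0,0,0,0,15]'
```

```text
t: 9.15
position: [0.5301, 0.0861, 0.0351]
ee_rot: [[0.297, 0.955, -0.0], [0.955, -0.297, -0.0], [-0.0, -0.0, -1.0]]
ft_force: [-0.3, -0.5, -0.5]
gripper_width: 0.0251
grip_force: 34.9
t: 9.78
position: [0.5304, 0.0861, 0.034]
ee_rot: [[0.298, 0.955, 0.0], [0.955, -0.298, 0.0], [0.0, 0.0, -1.0]]
ft_force: [0.2, -0.5, -0.8]
gripper_width: 0.0249
grip_force: 34.9
```

The plug is inside, about 1 mm above the floor and without contact. I'll ease it the rest of the way down, then release.

```bash
python3 -m pendant '[0,0,0.003,0,0,0,15, 0,0,0.003,0,0,0,15, 0,0,0,0,0,0,15, 0,0,0,0,0,0,15, 0,0,0,0,0,0,15]'
```

```text
t: 10.4
position: [0.5304, 0.0861, 0.0332]
ee_rot: [[0.298, 0.955, 0.0], [0.955, -0.298, 0.0], [0.0, 0.0, -1.0]]
ft_force: [-2.3, 0.7, 5.6]
gripper_width: 0.025
grip_force: 35.3
```

```bash
python3 -m pendant '[0,0,0,0,0,0,30, 0,0,0,0,0,0,38, 0,0,0,0,0,0,46, 0,0,0,0,0,0,50, 0,0,0,0,0,0,50]'; python3 -m pendant '[0,0,-0.05,0,0,0,50, 0,0,-0.15,0,0,0,50, 0,0,-0.25,0,0,0,50, 0,0,-0.2,0,0,0,50, 0,0,0,0,0,0,50]'; python3 -m pendant '[-0.25,0,0,0,0,0,50, -0.25,0,0,0,0,0,50, -0.25,0,0,0,0,0,50, 0,0,0,0,0,0,50, 0,0,0,0,0,0,50]'; python3 - <<'E'
from h import *
import cv2
t=env.camera("top")[..., ::-1];s=env.camera("side")[..., ::-1]
z=lambda im,x,y:cv2.resize(im[y:y+100,x:x+100],(400,400),interpolation=cv2.INTER_CUBIC)
cv2.imwrite("pics/f.png",np.hstack([z(t,175,200),z(s,195,120)]))
E
```

```text
t: 11.02
position: [0.5303, 0.0861, 0.0326]
ee_rot: [[0.297, 0.955, -0.0], [0.955, -0.297, -0.0], [-0.0, -0.0, -1.0]]
ft_force: [0.2, -0.7, 0.1]
gripper_width: 0.0501
grip_force: 0.0
t: 11.65
position: [0.5324, 0.0864, 0.1672]
ee_rot: [[0.297, 0.955, 0.007], [0.955, -0.298, 0.001], [0.003, 0.007, -1.0]]
ft_force: [0.3, -0.7, -1.1]
gripper_width: 0.0498
grip_force: 0.0
t: 12.28
position: [0.4856, -0.057, 0.1624]
ee_rot: [[0.298, 0.955, -0.0], [0.955, -0.298, 0.0], [0.0, -0.0, -1.0]]
ft_force: [-0.4, -0.1, 0.5]
gripper_width: 0.0501
grip_force: 0.0
```

View pics/f.png

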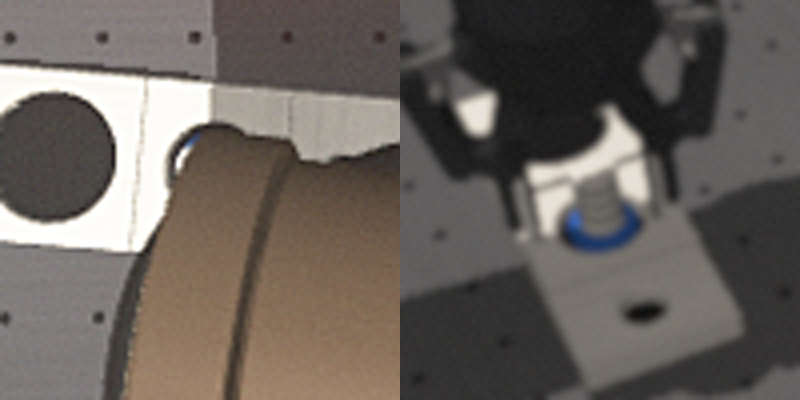

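The side crop shows the plug upright at (600,215) with its flange level with the middle tread and the gripper clear. Handing in.

```bash
python3 -c "
from bench import env
print(env.finish_job())"
```

```text
the job is handed in; nothing more can be done
None
```

The blue-flanged plug fits the 52 mm middle hole: it rested on the 28 mm hole first and would not enter, and it now stands upright and fully home in the middle hole, released, with the job handed in at about 12 s.

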